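Release the transport lock of a vibration-isolation platform and switch it on

TASK

Put the microscope's vibration-isolation platform into service: flip the red direction lever on the ratchet over to its loosening (counterclockwise) side, then work the ratchet handle to and fro until the transport bolt has turned counterclockwise far enough for its black pointer to stand in the green zone. Only then pull the orange-topped knob of the control unit fully up to switch the platform on, and let it spring back down by itself. Leave the ratchet on the bolt with its lever still on the loosening side, and do not shift or tip the bottle, the dishes, the yellow box and the round case that stand on the platform.

Things in the scene. Friction and masses are not known exactly. Their poses are not given: they have to be found in the camera images.
- platform: Fixed white/black platform, 380 x 380 mm, top 55 mm above the bench; origin centre of its underside. The bolt stands upright at x +70 mm, y 0 in its frame; the ratchet handle points roughly to its -x. Two steel stop posts (12 mm thick, tops 107 mm above the bench) stand 66 mm from the bolt's axis, 1.02 rad either side of -x. Red marks beside the flange: locked; green marks: free.
- bolt_axis (a point): On the vertical axis of the bolt and the ratchet, at the top of the ratchet's head, 112 mm above the bench. The head, 48 mm wide and 22 mm thick, sits on the bolt's socket and cannot come off. Under it a steel flange, 84 mm diameter, top 63 mm above the bench, bears the black pointer and turns with the bolt.
- bolt (a joint): Turn of the transport bolt in rad, counterclockwise from above positive: 0 tight (a hard stop), starts between 0 and 0.3 (red marks); 1.9 to 2.6 is the green zone; 2.6 is a hard stop. Stiff: turns at about 0.5 N m.
- ratchet (a joint): Swing of the handle, rad, counterclockwise from above positive; hard stops at 0 and 1.5; at 0.75 it points along the platform's -x. Stays where left (0.15 N m). 16 teeth: up to 0.45 rad of a stroke is lost before it drives. Lever on loosening side: counterclockwise swings turn the bolt, clockwise swings click back without turning it; on the tightening side the other way round.
- handle_grip (a point): Point on the centre line of the ratchet's handle, 120 mm from the bolt's axis, 101 mm above the bench. The handle is a level round black grip of 18 mm diameter, from 70 to 165 mm from the axis; 37 mm of free space below it.
- lever (a joint): Direction lever of the ratchet, rad relative to the handle, 0 to 1.2, counterclockwise from above positive: tightening side 0 to 0.35 (start; the pawl may rest on a tooth), loosening side 0.9 to 1.2. It snaps over the middle (0.6) by itself to either side; pushing it takes about 2 N at the tab. While the ratchet clicks it nods a little and comes back.
- lever_tab (a point): Top centre of the red upright tab (12 mm long, 8 mm thick, free from 118 to 137 mm above the bench, over the handle). The lever pivots on the handle's centre line 31 mm from the bolt's axis; the tab is 22 mm beyond that pivot and swings about 25 mm sideways. Tightening side: 12 mm clockwise of the centre line from above; loosening: 12 mm counterclockwise.
- knob_top (a point): Centre of the orange top of the pull knob, 122 mm above the bench at rest. The knob is a black upright cylinder, 26 mm diameter, 25 mm tall, on a 12 mm stem over the middle of the control unit (top 75 mm, collar of 16 mm radius up to 79 mm above the bench). Pull straight up.
- knob (a joint): How far the knob is pulled up, m: 0 at rest, 0.014 at its stop; it switches on at 0.009. A spring pulls it back (2 N at rest, 7 N at the stop).
- controller: Fixed white control unit, 110 x 100 mm, 75 mm tall, on the bench to the left or right of the platform; origin at the centre of its underside.
- samplebox: Fixed blue box with clear lid, 110 x 100 mm, 67 mm tall, on the other side of the platform; not used. Origin at the centre of its underside.
- oil_bottle: Small bottle, 32 mm diameter, 65 mm tall, loose on the platform; leave alone. Origin at the centre of its underside.
- dishes: Stack of round clear dishes, 57 mm diameter, 28 mm tall, loose on the platform; leave alone. Origin at the centre of its underside.
- slide_box: Yellow slide box, 42 x 57 mm, 30 mm tall, loose on the platform; leave alone. Origin at the centre of its underside.
- objective_case: Round black case with a silver lid, 40 mm diameter, 44 mm tall, loose on the platform; leave alone. Origin at the centre of its underside.

How it is judged:
By the outcome, as a careful person would: the job done as asked, in the order asked, and still so for the second after the job is handed in, with the robot touching nothing.
It also fails if it takes over 70 s, if anything falls off the work surface, if the arm or the gripper's body presses on something with over 40 N, if the wrist force passes 120 N, or if a joint passes its speed limit or range.

ROBOT

A 6-joint arm with a two-finger parallel gripper is mounted at the origin on the work surface. World frame = base frame: x ahead of the robot, y to its left, z up, the work surface at z = 0. Lengths are in m, angles in rad, forces in N, time in s.
With the tool pointing down it reaches from about 0.35 to 0.775 m from the base axis. Payload 5.5 kg.
Tool frame: the origin (TCP) lies midway between the tips of the shut fingers; the grasp point (between the pads) lies 19 mm behind it; z points along the fingers, y is the line along which they close (so a half turn about z gives the same grasp; the last joint's range is limited). The gripper opens to 85 mm and grips with 20 to 120 N. Pads are 22 mm wide; open, the fingers measure 114 mm over their backs; the gripper's body (76 mm by 85 mm) begins 54 mm behind the grasp point. The pads swing forward as they close: fully open they stand 13 mm farther back than shut.
Start: joints at [-1.312, 0.313, 0.046, 1.304, 0, 1.431], TCP at [0.223, -0.53, 0.231] pointing down, gripper open.
Joint ranges: [-2.76, 2.76], [-0.86, 1.69], [-1.03, 1.26], [-2.2, 2.34], [-1.47, 1.5], [-3.14, 3.14]. Speed limits (rad/s): [2.57, 2.57, 3.14, 3.14, 3.14, 3.14].

INTERFACE

Orientations are given as a unit quaternion [w, x, y, z].
In Python, from cell import r gives the robot as it stands. The module is installed in compiled form; this text tells all that it offers.
- The arm moves only by the tool arm_command, never from a script. Its argument "series" is a list of rows, each a list of 7 numbers: the shift along the tool's x, y, z in m, then the turn, a rotation vector about the tool's x, y, z in rad, then the closure, from 0 (fully open) to 1 (shut). A call has 1 to 20 rows; each row is the pose to reach, as a shift and turn from the pose commanded when the call began, along the tool's axes at that moment; what a row does not reach only later rows make up. A row lasts 1/12 s, in which the tool goes at most 41.7 mm and 7.16 degrees, less where a joint would pass 70% of its speed; a pose out of reach is approached as far as the arm can. A call with a gripper value outside its range is refused whole. The fingers move at their own pace and stop on an object; "newtons" is the grip in N (left out, the last holds). Time passes only in rows, so rows that repeat a pose let the fingers close. It gives the time, the measured TCP pose, the force, the opening and the grip force at its end, in the units of the state.
- r.observe(): the state, without advancing time (a new reading comes with each control period).
- r.capture(name): name is "scene" or "top" or "wrist"; returns a dict with "color" (420x560x3 uint8, blue, green, red), "K" (3x3 intrinsics, pixels), "world_to_cam" (4x4, takes a point from world to camera coordinates). Camera axes: x right, y down, z forward; pixel columns grow to the right and rows downward; lengths in m; the calibration is good to about 2 mm. A picture is of the moment at which its call begins. There is no depth.
- r.job_done(): hands the job in; it is judged then, once.
The state is a dict: "clock": time; "joint_positions": joint angles; "dq": joint speeds; "effort": joint torques, N m; "eef_pos": TCP position; "orientation": TCP orientation; "contact_force": force on the tool from outside, world axes, zero at the start; "moment": the same for the moment, N m; "opening": finger opening in m; "gripper_force": force on a finger pad.
Only numpy, scipy, OpenCV 4.12 (cv2) and the standard library are available. Lean on these libraries where they do the work, as an engineer would, in place of code of your own. Each camera call takes 0.05 s, during which the arm holds its last target. There are 200 camera calls.

## Working session

There is one attempt and no reset: what is moved stays moved. The work goes in short steps, Python scripts to look and compute and a tool call to move; the robot and the scene stay as the last step left them, time stands still between calls to the robot, and variables do not carry over. Pictures are saved under pics/ and viewed, at most 10 in all, crops included, and the job is handed in when it is done.

Besides the shell and the picture viewer there is one more tool, called after "Call:" by a JSON object that holds its "op" and its "data", one argument or row to a line. arm_command: Moves the arm, as the interface text tells. Its arguments: {"type":"object","properties":{"series":{"type":"array","items":{"type":"array","items":{"type":"number"}}},"newtons":{"type":"number"}},"required":["series"]}

```bash
mkdir -p pics; cat > h.py <<'E'
import numpy as np, cv2
from cell import r
def ray(c,u,v,z):
    W=c["world_to_cam"];R=W[:3,:3];o=-R.T@W[:3,3]
    d=R.T@np.linalg.solve(c["K"],[u,v,1.]);return o+d*(z-o[2])/d[2]
def proj(c,p):
    q=c["world_to_cam"]@np.r_[p,1.];q=c["K"]@q[:3];return q[:2]/q[2]
E
python3 - <<'E'
from h import *
a=r.capture("top");b=r.capture("scene")
cv2.imwrite("pics/top0.png",a["color"]);cv2.imwrite("pics/scene0.png",b["color"])
for c in(a,b):
    W=c["world_to_cam"];print(-W[:3,:3].T@W[:3,3],W[2,:3])
print(r.observe())
E
```

```text
[0.34779777 0.01570015 1.18988185] [ 0.20338647 -0.00510117 -0.97908525]
[1.22285615 0.50962012 0.63258218] [-0.66718603 -0.51411506 -0.53902552]
{'clock': 0.1, 'joint_positions': array([-1.31160579e+00,  3.13972784e-01,  4.51462349e-02,  1.30361105e+00,
        1.16723456e-05,  1.43120257e+00]), 'dq': array([-0.00010365, -0.00051242,  0.00367769,  0.00056034,  0.00037796,
       -0.00062555]), 'effort': array([ 2.58592714e-03, -4.81723881e+01,  2.99244922e+01,  1.26540090e-02,
       -9.64252285e-05, -2.41386431e-06]), 'eef_pos': array([ 0.22315711, -0.52946005,  0.23049297]), 'orientation': array([-8.19518885e-04,  9.80186830e-01,  1.98073483e-01, -4.32177839e-05]), 'contact_force': array([0.20748982, 0.18591005, 0.44846251]), 'moment': array([ 0.01236135, -0.00493646, -0.036746  ]), 'gripper_force': 0.0, 'opening': 0.08518751396680956}
```

View pics/top0.png

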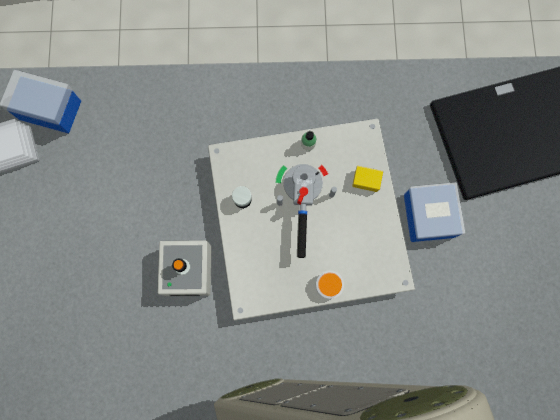

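View pics/scene0.png

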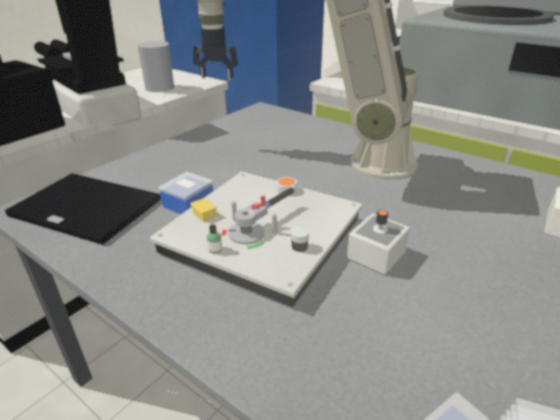

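The top view shows the bolt head near (303,178), the red lever at (303,193), the handle down to (302,256), posts at (280,202) and (333,191), the knob at (180,266), and orange dishes at (330,285) near the handle's end. The scene view confirms this, with the knob at (382,214) and the tab at (263,200).

```bash
python3 - <<'E'
from h import *
a=r.capture("top");b=r.capture("scene")
def blobs(c,lo,hi,lab,zs,amin=8):
    hsv=cv2.cvtColor(c["color"],cv2.COLOR_BGR2HSV);m=cv2.inRange(hsv,lo,hi)
    n,_,s,ce=cv2.connectedComponentsWithStats(m)
    for i in range(1,n):
        if s[i,4]>=amin and ce[i][1]<330: print(lab,ce[i].round(1),s[i],ray(c,*ce[i],zs)[:2].round(4))
blobs(a,(0,150,120),(4,255,255),"red",.137)
blobs(a,(6,150,120),(18,255,255),"orange",.122)
blobs(a,(50,120,80),(80,255,255),"green",.056)
blobs(a,(20,150,100),(35,255,255),"yellow",.085)
blobs(a,(100,150,50),(125,255,255),"blue",.1)
blobs(a,(0,0,0),(180,255,45),"black",.101,40)
blobs(b,(0,150,120),(4,255,255),"redS",.137)
blobs(b,(6,150,120),(18,255,255),"orangeS",.122)
# platform mask corners
m=cv2.inRange(a["color"],(170,170,170),(255,255,255));m[:100]=0;m[330:]=0
cs=max(cv2.findContours(m,0,2)[0],key=cv2.contourArea)
box=cv2.boxPoints(cv2.minAreaRect(cs));print("box",box)
P=np.array([ray(a,*p,.055)[:2] for p in cv2.approxPolyDP(cv2.convexHull(cs),8,True)[:,0].astype(float)]);print(P,P.mean(0))
cv2.imwrite("pics/c1.png",cv2.resize(a["color"][115:305,200:400],None,fx=3.15,fy=3.15,interpolation=2)) if 0 else None
t=cv2.resize(a["color"][130:265,250:350],None,fx=4,fy=4,interpolation=2)
s=cv2.resize(b["color"][170:270,190:320],None,fx=3,fy=4,interpolation=2)
o=np.zeros((540,800,3),np.uint8);o[:540,:400]=t;o[:400,405:795]=s
cv2.imwrite("pics/c1.png",o)
E
```

```text
red [322.8 170.1] [319 165   9  11  49] [ 0.6432 -0.0841]
red [302.3 193.6] [298 187  10  17  86] [ 0.5959 -0.0414]
orange [177.9 264.3] [174 260   9  10  74] [0.4629 0.206 ]
orange [329.8 284.2] [319 273  23  23 416] [ 0.4174 -0.0897]
green [280.2 174.2] [276 166  11  17  86] [6.589e-01 3.000e-04]
green [169. 284.] [168 283   3   3   9] [0.4297 0.2356]
yellow [367.5 178.6] [353 166  30  26 574] [ 0.6372 -0.1817]
blue [ 57.7 116. ] [ 10  91  71  42 706] [0.7853 0.4685]
blue [415.  221.5] [404 191  52  51 351] [ 0.5411 -0.2705]
blue [302.6 212.1] [299 211   8   4  25] [ 0.5659 -0.0429]
black [492.3 128.8] [ 430   68  130  132 8349] [ 0.7352 -0.4477]
black [309.3 135.5] [306 132   7   8  47] [ 0.7292 -0.0621]
black [545.3 138.3] [541 132  10  13  41] [ 0.7117 -0.5567]
black [301.7 235.7] [298 214   9  44 317] [ 0.5171 -0.0393]
box [[204.55484 145.42307]
 [385.00644 115.15375]
 [414.1074  288.64005]
 [233.65579 318.90936]]
[[ 0.78008067 -0.21580547]
 [ 0.4098761  -0.2697937 ]
 [ 0.35776735  0.10204194]
 [ 0.72866739  0.15380953]] [ 0.56909788 -0.05743692]
```

View pics/c1.png

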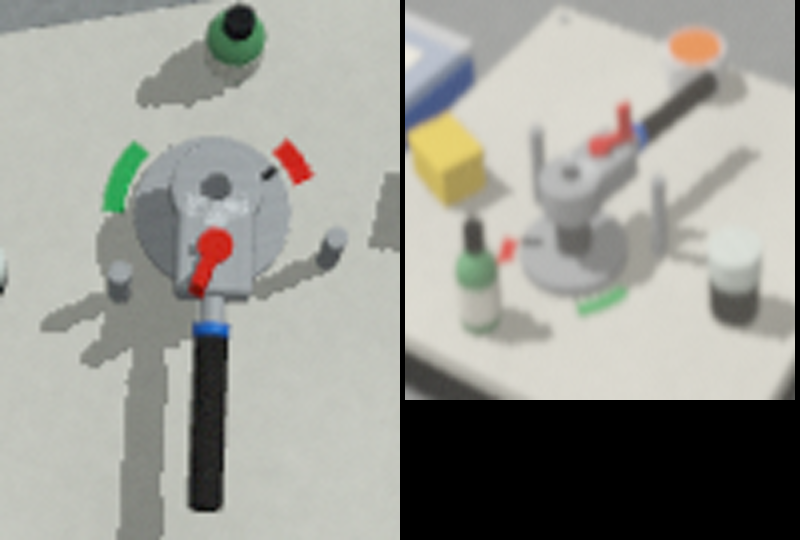

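The crop shows the bolt hole at about (304,176.5), the pointer at (317,173) next to the red mark, and the lever tab on the image-left (+y) side, which is tightening. The posts are clear of the handle.

```bash
cat >> h.py <<'E'
from scipy.spatial.transform import Rotation as Ro
B=np.array([.638,-.048]); PSI=.139
def pose():
    o=r.observe();q=o["orientation"];return o,o["eef_pos"],Ro.from_quat([*q[1:],q[0]])
def down(yaw): return Ro.from_euler("z",yaw)*Ro.from_euler("x",np.pi)
def goal(p,yaw,lab=""):
    o,p0,R=pose();print(lab,(R.inv().apply(np.array(p)-p0)).round(4),(R.inv()*down(yaw)).as_rotvec().round(3))
def brg(p): d=np.array(p)[:2]-B;return np.arctan2(d[1],d[0]),np.hypot(*d)
E
python3 - <<'E'
from h import *
a=r.capture("top")
print("hole",ray(a,304,176.5,.112))
for n,u,v,z in(("ptr",317,173.2,.063),("red",322.8,170.1,.055),("green",280.2,174.2,.055),("grip",301.7,235.7,.101),("blue",302.6,212.1,.1),("post",279.7,197,.107),("post2",334.5,187.5,.107),("dish",329.8,284.2,.083),("case",240,195,.099)):
    p=ray(a,u,v,z);t,d=brg(p);print(n,p.round(4),t.round(3),d.round(4))
print(pose()[2].as_matrix().round(3))
th=3.072;u=np.array([np.cos(th),np.sin(th)]);c=np.array([u[1],-u[0]])
p=B+.049*u+.008*c;print(p);goal([*p,.2],th,"above tab")
E
```

```text
hole [ 0.63762954 -0.04742549  0.112     ]
ptr [ 0.6575 -0.0784  0.063 ] -1.001 0.0361
red [ 0.6663 -0.0918  0.055 ] -0.997 0.0521
green [6.593e-01 3.000e-04 5.500e-02] 1.156 0.0528
grip [ 0.5172 -0.0393  0.101 ] 3.07 0.1212
blue [ 0.5659 -0.0428  0.1   ] 3.069 0.0723
post [0.5969 0.0032 0.107 ] 2.246 0.0657
post2 [ 0.6143 -0.1093  0.107 ] -1.94 0.0657
dish [ 0.4199 -0.0936  0.083 ] -2.935 0.2229
case [0.6049 0.0846 0.099 ] 1.816 0.1366
[[ 0.922  0.388 -0.   ]
 [ 0.388 -0.922  0.001]
 [ 0.    -0.001 -1.   ]]
[ 0.5896749  -0.03661208]
above tab [ 0.5292 -0.3121  0.0312] [-0.000e+00 -1.000e-03 -2.673e+00]
```

Call:
{"op": "arm_command", "data": {
  "series": [
    [0.529,-0.312,0.031,0,0,-2.67,0.5],
    [0.529,-0.312,0.031,0,0,-2.67,0.5],
    [0.529,-0.312,0.031,0,0,-2.67,0.5],
    [0.529,-0.312,0.031,0,0,-2.67,0.5],
    [0.529,-0.312,0.031,0,0,-2.67,0.5],
    [0.529,-0.312,0.031,0,0,-2.67,0.5],
    [0.529,-0.312,0.031,0,0,-2.67,0.5],
    [0.529,-0.312,0.031,0,0,-2.67,0.5],
    [0.529,-0.312,0.031,0,0,-2.67,0.5],
    [0.529,-0.312,0.031,0,0,-2.67,0.5],
    [0.529,-0.312,0.031,0,0,-2.67,0.5],
    [0.529,-0.312,0.031,0,0,-2.67,0.5],
    [0.529,-0.312,0.031,0,0,-2.67,0.5],
    [0.529,-0.312,0.031,0,0,-2.67,0.5],
    [0.529,-0.312,0.031,0,0,-2.67,0.5],
    [0.529,-0.312,0.031,0,0,-2.67,0.5],
    [0.529,-0.312,0.031,0,0,-2.67,0.5],
    [0.529,-0.312,0.031,0,0,-2.67,0.5],
    [0.529,-0.312,0.031,0,0,-2.67,0.5],
    [0.529,-0.312,0.031,0,0,-2.67,0.5]
  ],
  "newtons": 30
}}

```text
clock: 1.92
eef_pos: [0.5896, -0.0367, 0.2]
orientation: [-0.0, 0.118, 0.993, -0.0]
contact_force: [0.3, -0.1, 0.5]
opening: 0.0423
gripper_force: 0.0
```

```bash
python3 - <<'E'
from h import *
o,p,R=pose();print(p,R.as_matrix().round(3)[:,0],o["opening"],o["joint_positions"].round(3))
goal([.5897,-.0366,.2],3.072);goal([.5897,-.0366,.121],3.072)
E
```

```text
[ 0.58956279 -0.03667977  0.19998185] [-0.972  0.234  0.001] 0.04226006649278677 [-0.198  0.354  0.027  1.244 -0.     0.038]
 [-0.0001  0.0001 -0.    ] [-0.    -0.001 -0.167]
 [-0.0002  0.0001  0.079 ] [-0.    -0.001 -0.167]
```

Call:
{"op": "arm_command", "data": {
  "series": [
    [0,0,0,0,0,-0.12,0.5],
    [0,0,0.03,0,0,-0.167,0.5],
    [0,0,0.05,0,0,-0.167,0.5],
    [0,0,0.065,0,0,-0.167,0.5],
    [0,0,0.079,0,0,-0.167,0.5],
    [0,0,0.079,0,0,-0.167,0.5]
  ]
}}

```text
clock: 2.42
eef_pos: [0.5874, -0.0366, 0.118]
orientation: [-0.003, 0.038, 0.999, 0.0]
contact_force: [0.1, 0.4, 0.1]
opening: 0.0424
gripper_force: 0.0
```

```bash
python3 - <<'E'
from h import *
c=r.capture("wrist");s=r.capture("scene")
o=np.zeros((420,800,3),np.uint8);o[:300,:400]=cv2.resize(c["color"],(400,300),interpolation=3);o[:300,405:795]=cv2.resize(s["color"][170:270,190:320],(390,300),interpolation=2)
cv2.imwrite("pics/w1.png",o)
o,p,R=pose();print(p,R.as_matrix().round(3)[:,:2],o["contact_force"])
E
```

```text
[ 0.58917739 -0.03691984  0.12099768] [[-0.997  0.076]
 [ 0.076  0.997]
 [ 0.001  0.   ]] [-0.34908233 -0.9638077   0.26321893]
```

View pics/w1.png

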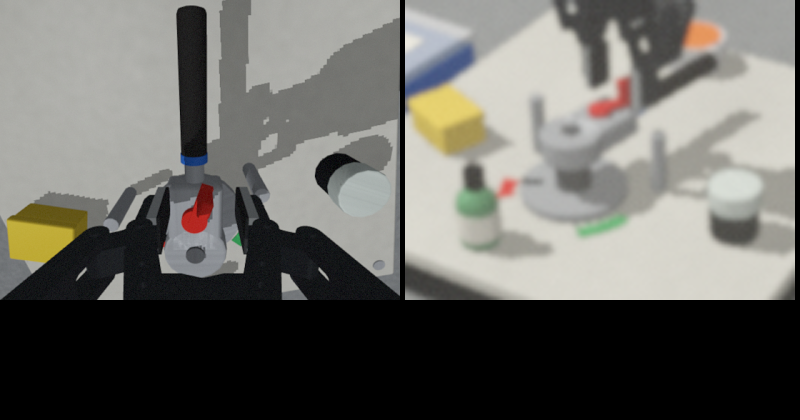

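The wrist view shows the open fingers (165 and 243 columns) straddling the red tab at (204,200). I'll push toward the loosening side (-tool y).

Call:
{"op": "arm_command", "data": {
  "series": [
    [0,-0.006,0,0,0,0,0.5],
    [0,-0.011,0,0,0,0,0.5],
    [0,-0.016,0,0,0,0,0.5],
    [0,-0.02,0,0,0,0,0.5],
    [0,-0.024,0,0,0,0,0.5],
    [0,-0.028,0,0,0,0,0.5],
    [0,-0.031,0,0,0,0,0.5],
    [0,-0.034,0,0,0,0,0.5],
    [0,-0.034,0,0,0,0,0.5]
  ]
}}

```text
clock: 3.27
eef_pos: [0.5876, -0.0715, 0.1215]
orientation: [0.001, 0.038, 0.999, -0.0]
contact_force: [1.2, 0.7, 0.3]
opening: 0.0427
gripper_force: 0.6
```

Call:
{"op": "arm_command", "data": {
  "series": [
    [0,0.008,0,0,0,0,0.5],
    [0,0.013,0,0,0,0,0.5],
    [0,0.013,-0.025,0,0,0,0.4],
    [0,0.013,-0.06,0,0,0,0.3],
    [0,0.013,-0.06,0,0,0,0.3],
    [0,0.013,-0.06,0,0,0,0.3]
  ]
}}

```text
clock: 3.77
eef_pos: [0.5895, -0.0577, 0.1836]
orientation: [0.002, 0.037, 0.999, -0.001]
contact_force: [-0.1, -0.1, -0.9]
opening: 0.0601
gripper_force: 0.0
```

```bash
python3 - <<'E'
from h import *
c=r.capture("wrist");s=r.capture("scene")
o=np.zeros((420,800,3),np.uint8);o[:300,:400]=cv2.resize(c["color"],(400,300),interpolation=3);o[:300,405:795]=cv2.resize(s["color"][170:270,190:320],(390,300),interpolation=2)
cv2.imwrite("pics/w2.png",o)
def line(z):
    m=(c["color"].max(2)<50).astype(np.uint8);return m
hsv=cv2.cvtColor(c["color"],cv2.COLOR_BGR2HSV);m=cv2.inRange(hsv,(100,150,50),(125,255,255))
n,_,st,ce=cv2.connectedComponentsWithStats(m);
for i in range(1,n):
    if st[i,4]>30:p=ray(c,*ce[i],.105);print("blue",ce[i],p,brg(p))
m=cv2.inRange(hsv,(0,170,100),(4,255,255));n,_,st,ce=cv2.connectedComponentsWithStats(m)
for i in range(1,n):
    if st[i,4]>30:p=ray(c,*ce[i],.125);print("red",ce[i],st[i],p,brg(p))
E
```

```text
blue [ 32.43666097 184.01073957] [ 0.55156034 -0.22268216  0.105     ] (np.float64(-2.030307128241902), np.float64(0.19489913354515206))
blue [295.00829876 183.25311203] [ 0.56416945 -0.04734999  0.105     ] (np.float64(3.13278882173067), np.float64(0.0738334084604038))
red [296.78290366 241.18995929] [277 222  38  37 737] [ 0.59750904 -0.04899577  0.125     ] (np.float64(-3.1170052178714673), np.float64(0.040503199869954355))
red [253.31851852 281.17777778] [242 270  24  24 270] [ 0.62446286 -0.07989988  0.125     ] (np.float64(-1.9721276290901941), np.float64(0.03465337411966496))
```

View pics/w2.png

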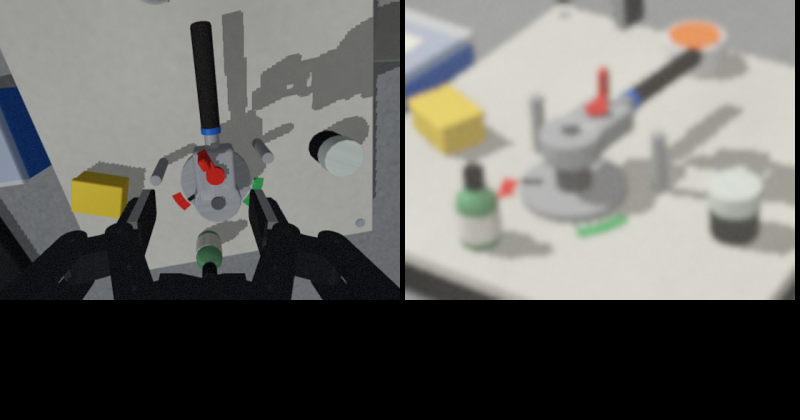

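The lever is now on the loosening side: the tab at wrist (205,160) is on the slide-box side of the pivot (215,178). Next I'll grasp the handle.

```bash
python3 - <<'E'
from h import *
b=3.133;u=np.array([np.cos(b),np.sin(b)]);p=B+.12*u
goal([*p,.16],b);goal([*p,.085],b)
for d in(.1,.2,.3,.4,.5,.6,.7,.8,.9,1.,1.1,1.2,1.3):print(d,round(.12*(np.cos(d)-1),4),round(-.12*np.sin(d),4))
E
```

```text
[0.0702 0.0052 0.0208] [-0.    -0.001 -0.067]
 [0.0701 0.0052 0.0958] [-0.    -0.001 -0.067]
0.1 -0.0006 -0.012
0.2 -0.0024 -0.0238
0.3 -0.0054 -0.0355
0.4 -0.0095 -0.0467
0.5 -0.0147 -0.0575
0.6 -0.021 -0.0678
0.7 -0.0282 -0.0773
0.8 -0.0364 -0.0861
0.9 -0.0454 -0.094
1.0 -0.0552 -0.101
1.1 -0.0656 -0.1069
1.2 -0.0765 -0.1118
1.3 -0.0879 -0.1156
```

Call:
{"op": "arm_command", "data": {
  "series": [
    [0.035,0.003,0,0,0,-0.067,0.3],
    [0.07,0.005,0.005,0,0,-0.067,0.3],
    [0.07,0.005,0.03,0,0,-0.067,0.3],
    [0.07,0.005,0.055,0,0,-0.067,0.3],
    [0.07,0.005,0.08,0,0,-0.067,0.3],
    [0.07,0.005,0.096,0,0,-0.067,0.3],
    [0.07,0.005,0.096,0,0,-0.067,0.5],
    [0.07,0.005,0.096,0,0,-0.067,0.7],
    [0.07,0.005,0.096,0,0,-0.067,1],
    [0.07,0.005,0.096,0,0,-0.067,1],
    [0.07,0.005,0.096,0,0,-0.067,1]
  ],
  "newtons": 30
}}

```text
clock: 4.78
eef_pos: [0.519, -0.0477, 0.0861]
orientation: [0.0, 0.004, 1.0, -0.0]
contact_force: [-0.2, -0.1, -1.3]
opening: 0.0167
gripper_force: 29.3
```

Call:
{"op": "arm_command", "data": {
  "series": [
    [-0.0006,0.012,0,0,0,0.1,1],
    [-0.0024,0.0238,0,0,0,0.2,1],
    [-0.0054,0.0355,0,0,0,0.3,1],
    [-0.0095,0.0467,0,0,0,0.4,1],
    [-0.0147,0.0575,0,0,0,0.5,1],
    [-0.0147,0.0575,0,0,0,0.5,1]
  ]
}}

```text
clock: 5.28
eef_pos: [0.5338, 0.0114, 0.086]
orientation: [-0.0, 0.252, 0.968, 0.0]
contact_force: [-4.2, 1.1, 4.6]
opening: 0.017
gripper_force: 29.7
```

Call:
{"op": "arm_command", "data": {
  "series": [
    [-0.0006,-0.012,0,0,0,-0.1,1],
    [-0.0024,-0.0238,0,0,0,-0.2,1],
    [-0.0054,-0.0355,0,0,0,-0.3,1],
    [-0.0095,-0.0467,0,0,0,-0.4,1],
    [-0.0147,-0.0575,0,0,0,-0.5,1],
    [-0.021,-0.0678,0,0,0,-0.6,1],
    [-0.0282,-0.0773,0,0,0,-0.7,1],
    [-0.0364,-0.0861,0,0,0,-0.8,1],
    [-0.0454,-0.094,0,0,0,-0.9,1],
    [-0.0552,-0.101,0,0,0,-1.0,1],
    [-0.0656,-0.1069,0,0,0,-1.1,1],
    [-0.0765,-0.1118,0,0,0,-1.2,1],
    [-0.0879,-0.1156,0,0,0,-1.3,1],
    [-0.0879,-0.1156,0,0,0,-1.3,1]
  ]
}}

```text
clock: 6.45
eef_pos: [0.5571, -0.1326, 0.086]
orientation: [0.004, -0.39, 0.921, 0.002]
contact_force: [4.7, 11.5, 1.9]
opening: 0.0169
gripper_force: 31.2
```

```bash
python3 - <<'E'
from h import *
c=r.capture("top");s=r.capture("scene")
o=np.zeros((500,800,3),np.uint8);o[:400,:395]=cv2.resize(c["color"][130:250,230:350],(395,400),interpolation=2);o[:400,405:795]=cv2.resize(s["color"][170:270,190:320],(390,400),interpolation=2)
cv2.imwrite("pics/s1.png",o)
o,p,R=pose();x=R.as_matrix()[:,0];print(p,brg(p),np.arctan2(x[1],x[0]),o["contact_force"],o["joint_positions"].round(2))
for q in(0.1,.5,.9,1.,1.1,1.2,1.3,1.4,1.9,2.25,2.6):
    t=1.156-2.25+q;P=[*(B+.036*np.array([np.cos(t),np.sin(t)])),.063];print(q,proj(c,P).round(1),proj(s,P).round(1))
E
```

```text
[ 0.55646009 -0.13200213  0.08604937] (np.float64(-2.341321910451045), np.float64(0.11706884889987959)) -2.3447100699209047 [ 4.90854221 10.73408069 -0.05617728] [-0.38  0.39 -0.22  0.97  0.01 -1.17]
0.1 [316.9 173.1] [229.7 230.7]
0.5 [312.1 168.6] [229.9 234.3]
0.9 [305.8 166.3] [232.4 237.5]
1.0 [304.1 166.1] [233.4 238.1]
1.1 [302.5 166.1] [234.6 238.7]
1.2 [300.8 166.2] [235.8 239.2]
1.3 [299.2 166.5] [237.1 239.7]
1.4 [297.5 166.9] [238.5 240.1]
1.9 [290.6 171.3] [246.3 240.5]
2.25 [287.5 176.1] [251.7 239.4]
2.6 [286.3 181.6] [256.1 237.3]
```

View pics/s1.png

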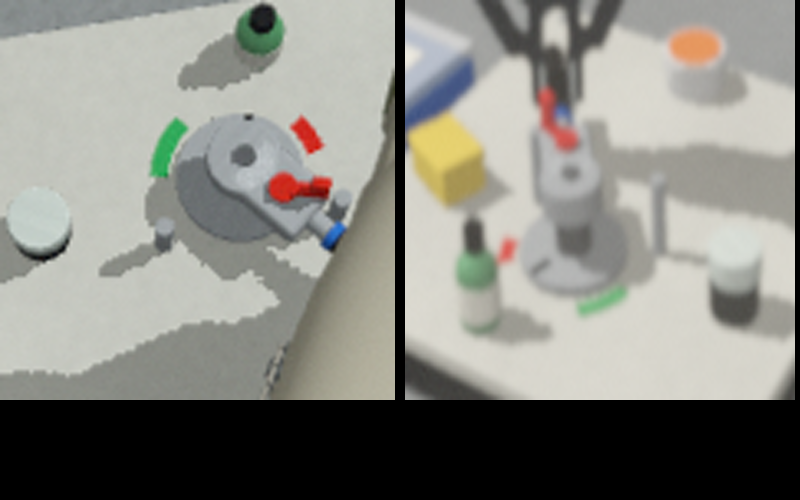

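The top crop shows the pointer at (249,117), i.e. full-image (305.7,165), so the bolt is at about 0.9 rad; the lever is still on the loosening side. I'll swing back and stroke again.

Call:
{"op": "arm_command", "data": {
  "series": [
    [-0.0006,0.012,0,0,0,0.1,1],
    [-0.0024,0.0238,0,0,0,0.2,1],
    [-0.0054,0.0355,0,0,0,0.3,1],
    [-0.0095,0.0467,0,0,0,0.4,1],
    [-0.0147,0.0575,0,0,0,0.5,1],
    [-0.021,0.0678,0,0,0,0.6,1],
    [-0.0282,0.0773,0,0,0,0.7,1],
    [-0.0364,0.0861,0,0,0,0.8,1],
    [-0.0454,0.094,0,0,0,0.9,1],
    [-0.0552,0.101,0,0,0,1.0,1],
    [-0.0656,0.1069,0,0,0,1.1,1],
    [-0.0765,0.1118,0,0,0,1.2,1],
    [-0.0879,0.1156,0,0,0,1.3,1],
    [-0.0879,0.1156,0,0,0,1.3,1]
  ]
}}

```text
clock: 7.72
eef_pos: [0.5338, 0.0112, 0.086]
orientation: [-0.0, 0.251, 0.968, 0.001]
contact_force: [-5.7, 2.8, 3.8]
opening: 0.0171
gripper_force: 30.1
```

Call:
{"op": "arm_command", "data": {
  "series": [
    [-0.0006,-0.012,0,0,0,-0.1,1],
    [-0.0024,-0.0238,0,0,0,-0.2,1],
    [-0.0054,-0.0355,0,0,0,-0.3,1],
    [-0.0095,-0.0467,0,0,0,-0.4,1],
    [-0.0147,-0.0575,0,0,0,-0.5,1],
    [-0.021,-0.0678,0,0,0,-0.6,1],
    [-0.0282,-0.0773,0,0,0,-0.7,1],
    [-0.0364,-0.0861,0,0,0,-0.8,1],
    [-0.0454,-0.094,0,0,0,-0.9,1],
    [-0.0552,-0.101,0,0,0,-1.0,1],
    [-0.0656,-0.1069,0,0,0,-1.1,1],
    [-0.0765,-0.1118,0,0,0,-1.2,1],
    [-0.0879,-0.1156,0,0,0,-1.3,1],
    [-0.0879,-0.1156,0,0,0,-1.3,1]
  ]
}}

```text
clock: 8.88
eef_pos: [0.5574, -0.1328, 0.086]
orientation: [0.004, -0.39, 0.921, 0.001]
contact_force: [4.0, 12.1, 2.4]
opening: 0.0167
gripper_force: 31.6
```

```bash
python3 - <<'E'
from h import *
c=r.capture("top");s=r.capture("scene")
o=np.zeros((500,800,3),np.uint8);o[:400,:395]=cv2.resize(c["color"][130:250,230:350],(395,400),interpolation=2);o[:400,405:795]=cv2.resize(s["color"][170:270,190:320],(390,400),interpolation=2)
cv2.imwrite("pics/s2.png",o)
o,p,R=pose();x=R.as_matrix()[:,0];print(p,brg(p),np.arctan2(x[1],x[0]),o["contact_force"])
E
```

```text
[ 0.55656877 -0.13207937  0.08605804] (np.float64(-2.340196042128396), np.float64(0.11704864667155349)) -2.3443772491846544 [4.95538708 9.95928111 0.1918087 ]
```

View pics/s2.png

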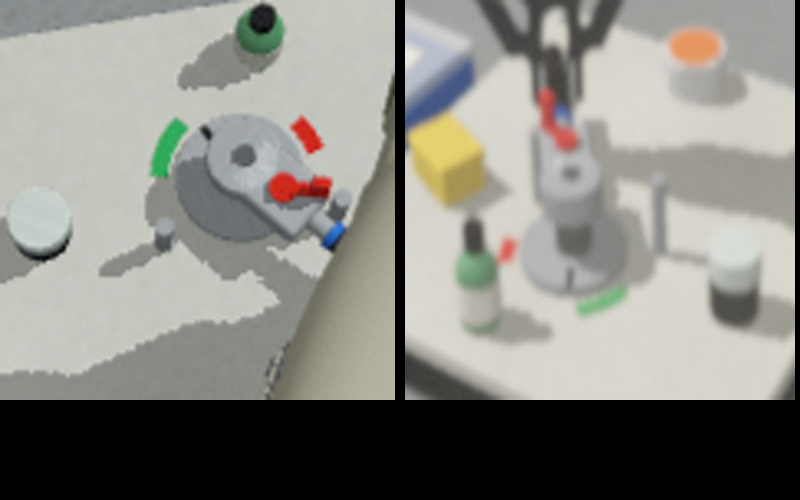

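The pointer is now at full-image (292.6,169.3), about 1.75 rad, just short of green. One more part-stroke, checked by a brightness profile along the flange ring.

Call:
{"op": "arm_command", "data": {
  "series": [
    [-0.0006,0.012,0,0,0,0.1,1],
    [-0.0024,0.0238,0,0,0,0.2,1],
    [-0.0054,0.0355,0,0,0,0.3,1],
    [-0.0095,0.0467,0,0,0,0.4,1],
    [-0.0147,0.0575,0,0,0,0.5,1],
    [-0.021,0.0678,0,0,0,0.6,1],
    [-0.0282,0.0773,0,0,0,0.7,1],
    [-0.0364,0.0861,0,0,0,0.8,1],
    [-0.0454,0.094,0,0,0,0.9,1],
    [-0.0552,0.101,0,0,0,1.0,1],
    [-0.0656,0.1069,0,0,0,1.1,1],
    [-0.0765,0.1118,0,0,0,1.2,1],
    [-0.0879,0.1156,0,0,0,1.3,1],
    [-0.0879,0.1156,0,0,0,1.3,1]
  ]
}}

```text
clock: 10.15
eef_pos: [0.5337, 0.0112, 0.086]
orientation: [-0.0, 0.251, 0.968, 0.001]
contact_force: [-4.7, 2.0, 4.5]
opening: 0.0167
gripper_force: 30.2
```

Call:
{"op": "arm_command", "data": {
  "series": [
    [-0.0006,-0.012,0,0,0,-0.1,1],
    [-0.0024,-0.0238,0,0,0,-0.2,1],
    [-0.0054,-0.0355,0,0,0,-0.3,1],
    [-0.0095,-0.0467,0,0,0,-0.4,1],
    [-0.0147,-0.0575,0,0,0,-0.5,1],
    [-0.021,-0.0678,0,0,0,-0.6,1],
    [-0.0282,-0.0773,0,0,0,-0.7,1],
    [-0.0364,-0.0861,0,0,0,-0.8,1],
    [-0.0454,-0.094,0,0,0,-0.9,1],
    [-0.0454,-0.094,0,0,0,-0.9,1]
  ]
}}

```text
clock: 10.98
eef_pos: [0.5299, -0.0951, 0.0861]
orientation: [0.002, -0.198, 0.98, 0.001]
contact_force: [2.5, 8.0, 0.4]
opening: 0.017
gripper_force: 32.0
```

```bash
cat > ptr.py <<'E'
from h import *
for n in("scene","top"):
    c=r.capture(n);g=c["color"].max(2);L=[]
    for q in np.arange(.6,2.9,.05):
        t=1.156-2.25+q
        L.append((min(np.mean([cv2.getRectSubPix(g,(1,1),tuple(map(float,proj(c,[*(B+k*np.array([np.cos(t),np.sin(t)])),.063]))))[0,0] for k in(.034,.037,.04)]),255),round(q,2)))
    print(n,sorted(L)[:5])
E
python3 ptr.py; python3 -c "
from h import *
o,p,R=pose();print(p,brg(p),o['contact_force'])"
```

```text
scene [(np.float64(128.0), np.float64(2.2)), (np.float64(129.33333333333334), np.float64(2.15)), (np.float64(132.33333333333334), np.float64(2.85)), (np.float64(133.0), np.float64(2.8)), (np.float64(133.33333333333334), np.float64(2.75))]
top [(np.float64(56.333333333333336), np.float64(2.15)), (np.float64(65.0), np.float64(2.1)), (np.float64(114.0), np.float64(2.7)), (np.float64(114.0), np.float64(2.85)), (np.float64(114.33333333333333), np.float64(2.75))]
[ 0.52943656 -0.09417502  0.08604283] (np.float64(-2.739444608485442), np.float64(0.11797522403459519)) [ 2.80984385  6.08893534 -1.13022425]
```

The bolt is at about 2.15, well inside the green zone. Releasing and lifting.

Call:
{"op": "arm_command", "data": {
  "series": [
    [0,0,0,0,0,0,0.5],
    [0,0,0,0,0,0,0.5],
    [0,0,0,0,0,0,0.5],
    [0,0,-0.02,0,0,0,0.4],
    [0,0,-0.06,0,0,0,0.4],
    [0,0,-0.1,0,0,0,0.4],
    [0,0,-0.13,0,0,0,0.4],
    [0,0,-0.13,0,0,0,0.4]
  ]
}}

```text
clock: 11.75
eef_pos: [0.5311, -0.096, 0.2226]
orientation: [0.005, -0.195, 0.981, -0.003]
contact_force: [0.7, -0.7, 0.4]
opening: 0.0515
gripper_force: 0.0
```

```bash
python3 ptr.py; python3 - <<'E'
from h import *
a=r.capture("top");b=r.capture("scene");w=[]
# knob by triangulation of the orange cap
for c,roi in((a,(140,240,220,300)),(b,(360,195,405,235))):
    hsv=cv2.cvtColor(c["color"],cv2.COLOR_BGR2HSV);m=cv2.inRange(hsv,(5,150,100),(18,255,255));k=np.zeros_like(m);k[roi[1]:roi[3],roi[0]:roi[2]]=1
    M=cv2.moments(m*k,True);u=M["m10"]/M["m00"],M["m01"]/M["m00"];print(u,M["m00"],ray(c,*u,.122))
cv2.imwrite("pics/c3.png",cv2.resize(a["color"][130:300,150:350],None,fx=3.5,fy=3.5,interpolation=2))
k=.5*(ray(a,177.9,264.3,.122)+ray(b,*u,.122)) 
p=pose()[1]
for yaw in(2.4,2.8,3.1):goal([k[0],k[1],.2],yaw,str(yaw))
print(pose()[0]["joint_positions"].round(2),p)
E
```

```text
scene [(np.float64(128.66666666666666), np.float64(2.2)), (np.float64(130.33333333333334), np.float64(2.15)), (np.float64(132.0), np.float64(2.85)), (np.float64(132.66666666666666), np.float64(2.8)), (np.float64(133.33333333333334), np.float64(2.75))]
top [(np.float64(55.666666666666664), np.float64(2.15)), (np.float64(63.666666666666664), np.float64(2.1)), (np.float64(112.66666666666667), np.float64(2.85)), (np.float64(113.0), np.float64(2.6)), (np.float64(113.0), np.float64(2.65))]
(177.8840579710145, 264.0144927536232) 69.0 [0.46343988 0.20609558 0.122     ]
(382.5, 213.0) 4.0 [0.46152007 0.20688601 0.122     ]
2.4 [-0.0549  0.303   0.0144] [-0.000e+00 -1.000e-03  1.133e+00]
2.8 [-0.0549  0.303   0.0144] [ 0.    -0.001  0.733]
3.1 [-0.0549  0.303   0.0144] [ 0.    -0.001  0.433]
[-0.33  0.24 -0.09  1.24 -0.   -0.72] [ 0.52709846 -0.09453271  0.21428217]
```

View pics/c3.png

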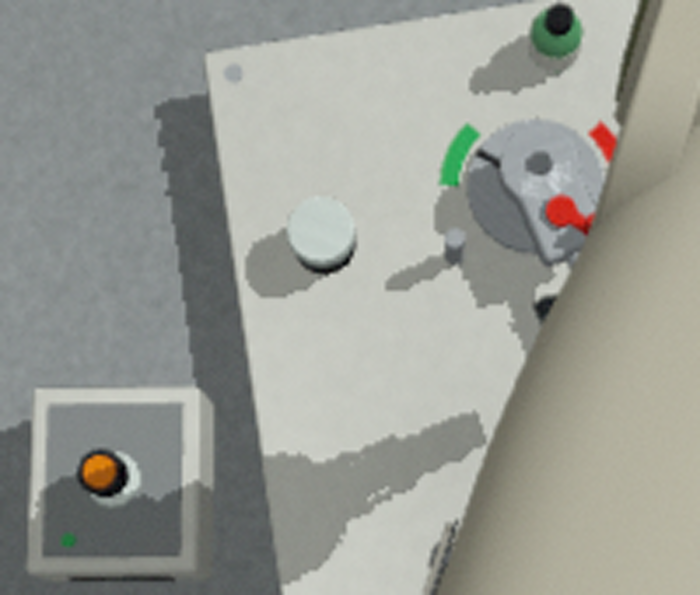

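The pointer is at (487,155), beside the green mark, and the lever is still on the loosening side. Next is the knob at (0.4625, 0.2065).

Call:
{"op": "arm_command", "data": {
  "series": [
    [-0.007,0.038,0,0,0,0.1,0.3],
    [-0.014,0.076,0,0,0,0.2,0.2],
    [-0.021,0.114,0,0,0,0.3,0.2],
    [-0.028,0.152,0.004,0,0,0.4,0.2],
    [-0.034,0.19,0.007,0,0,0.5,0.2],
    [-0.041,0.228,0.01,0,0,0.6,0.2],
    [-0.048,0.266,0.012,0,0,0.7,0.2],
    [-0.055,0.303,0.014,0,0,0.73,0.2],
    [-0.055,0.303,0.014,0,0,0.73,0.2],
    [-0.055,0.303,0.014,0,0,0.73,0.2],
    [-0.055,0.303,0.014,0,0,0.73,0.2]
  ]
}}

```text
clock: 12.87
eef_pos: [0.4622, 0.2063, 0.1998]
orientation: [-0.001, 0.168, 0.986, -0.001]
contact_force: [0.6, 0.0, -0.2]
opening: 0.0685
gripper_force: 0.0
```

```bash
python3 - <<'E'
from h import *
w=r.capture("wrist")
hsv=cv2.cvtColor(w["color"],cv2.COLOR_BGR2HSV);m=cv2.inRange(hsv,(5,150,80),(18,255,255))
n,_,st,ce=cv2.connectedComponentsWithStats(m)
for i in range(1,n):
    if st[i,4]>50:print(ce[i],st[i],ray(w,*ce[i],.122))
print(pose()[1]);goal([.4625,.2065,.092],2.8)
E
```

```text
[284.75587703 220.66184448] [272 208  27  26 553] [0.46244083 0.20775648 0.122     ]
[0.46265459 0.20573723 0.20018031]
 [0.0002 0.0008 0.1082] [-0.002 -0.001  0.003]
```

Call:
{"op": "arm_command", "data": {
  "series": [
    [0,0.001,0.03,0,0,0,0.2],
    [0,0.001,0.06,0,0,0,0.2],
    [0,0.001,0.085,0,0,0,0.2],
    [0,0.001,0.1,0,0,0,0.2],
    [0,0.001,0.108,0,0,0,0.2],
    [0,0.001,0.108,0,0,0,0.4],
    [0,0.001,0.108,0,0,0,0.6],
    [0,0.001,0.108,0,0,0,1],
    [0,0.001,0.108,0,0,0,1],
    [0,0.001,0.108,0,0,0,1],
    [0,0.001,0.108,0,0,0,1]
  ],
  "newtons": 50
}}

```text
clock: 13.83
eef_pos: [0.4645, 0.2068, 0.0949]
orientation: [0.002, 0.169, 0.986, -0.0]
contact_force: [-0.5, -4.5, 7.3]
opening: 0.0244
gripper_force: 49.1
```

Call:
{"op": "arm_command", "data": {
  "series": [
    [0,0,-0.003,0,0,0,1],
    [0,0,-0.006,0,0,0,1],
    [0,0,-0.009,0,0,0,1],
    [0,0,-0.012,0,0,0,1],
    [0,0,-0.014,0,0,0,1],
    [0,0,-0.015,0,0,0,1],
    [0,0,-0.015,0,0,0,1],
    [0,0,-0.015,0,0,0,1]
  ]
}}

```text
clock: 14.5
eef_pos: [0.4643, 0.2068, 0.1081]
orientation: [0.001, 0.169, 0.986, -0.001]
contact_force: [4.1, -4.6, -6.7]
opening: 0.0245
gripper_force: 49.4
```

```bash
python3 - <<'E'
from h import *
o=r.observe();print({k:o[k] for k in("clock","eef_pos","contact_force","gripper_force","opening")})
b=r.capture("scene")["color"][180:280,330:430]
cv2.imwrite("pics/k1.png",cv2.resize(b,None,fx=4,fy=4,interpolation=2))
E
```

```text
{'clock': 14.5, 'eef_pos': array([0.46434408, 0.20680431, 0.1080967 ]), 'contact_force': array([ 4.05856804, -4.56581209, -6.70114982]), 'gripper_force': 49.36162769794464, 'opening': 0.02450062912998984}
```

View pics/k1.png

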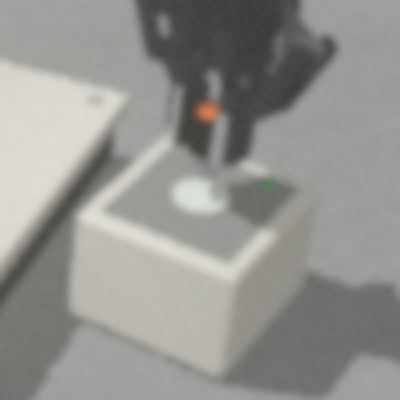

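The knob is gripped and raised about 13 mm, with the cap at crop (207,111). I'll pull a little further to feel the stop.

Call:
{"op": "arm_command", "data": {
  "series": [
    [0,0,-0.001,0,0,0,1],
    [0,0,-0.002,0,0,0,1],
    [0,0,-0.003,0,0,0,1],
    [0,0,-0.003,0,0,0,1],
    [0,0,-0.003,0,0,0,1]
  ]
}}

```text
clock: 14.97
eef_pos: [0.4642, 0.2068, 0.1092]
orientation: [0.0, 0.169, 0.986, -0.001]
contact_force: [8.5, -3.3, -19.3]
opening: 0.0245
gripper_force: 50.8
```

It is at the stop: force rose to 19 N with almost no further travel. Opening to let it spring back, then rising clear.

Call:
{"op": "arm_command", "data": {
  "series": [
    [0,0,0.001,0,0,0,0],
    [0,0,0.001,0,0,0,0],
    [0,0,0.001,0,0,0,0],
    [0,0,0.001,0,0,0,0],
    [0,0,0.001,0,0,0,0],
    [0,0,-0.02,0,0,0,0],
    [0,0,-0.05,0,0,0,0],
    [0,0,-0.08,0,0,0,0],
    [0,0,-0.11,0,0,0,0],
    [0,0,-0.11,0,0,0,0]
  ]
}}

```text
clock: 15.8
eef_pos: [0.4663, 0.2086, 0.2279]
orientation: [0.005, 0.168, 0.986, 0.002]
contact_force: [0.4, 0.7, 0.6]
opening: 0.0856
gripper_force: 0.0
```

```bash
python3 ptr.py; python3 - <<'E'
from h import *
a=r.capture("top")["color"];b=r.capture("scene")["color"]
o=np.zeros((600,800,3),np.uint8);o[:400,:480]=cv2.resize(b[160:280,150:294],(480,400),interpolation=2);o[:300,485:785]=cv2.resize(b[180:280,330:430],(300,300),interpolation=2)
o[305:600,485:780]=cv2.resize(a[130:230,240:340],(295,295),interpolation=2)
cv2.imwrite("pics/f.png",o);print(r.observe()["contact_force"])
E
```

```text
scene [(np.float64(128.0), np.float64(2.2)), (np.float64(130.0), np.float64(2.15)), (np.float64(133.0), np.float64(2.85)), (np.float64(133.66666666666666), np.float64(2.8)), (np.float64(134.33333333333334), np.float64(2.75))]
top [(np.float64(54.666666666666664), np.float64(2.15)), (np.float64(62.0), np.float64(2.1)), (np.float64(108.66666666666667), np.float64(2.85)), (np.float64(110.0), np.float64(2.65)), (np.float64(110.0), np.float64(2.7))]
[-0.47649863 -0.37779418 -0.05777554]
```

View pics/f.png

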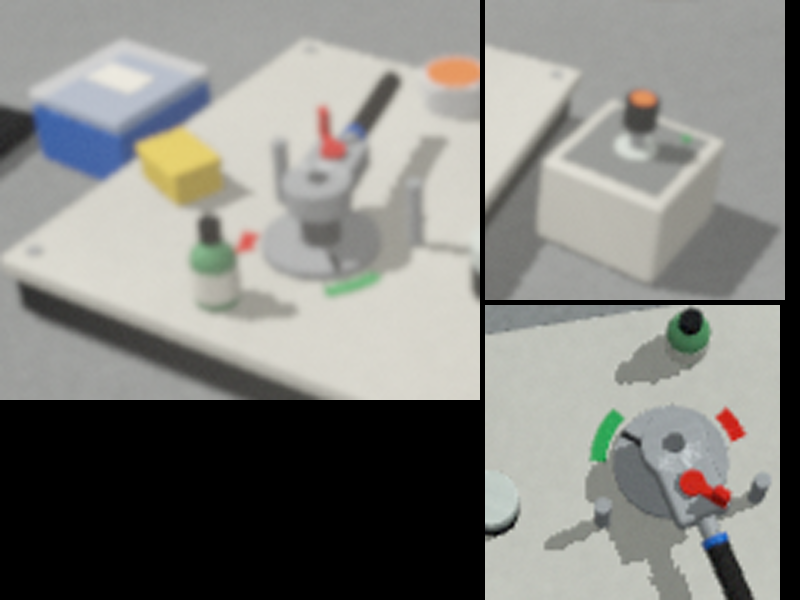

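The pointer at (630,436) sits within the green arc, the lever tab at (720,495) is on the loosening side, the knob is back down at (642,100), and the loose items look unmoved. Handing in.

```bash
python3 -c "
from cell import r
print(r.job_done())"
```

```text
the job is handed in; nothing more can be done
None
```

The job is handed in at about 16 s of the 70 s allowed: lever on the loosening side, pointer in the green zone (about 2.15 rad), then the knob pulled to its stop and released to spring back, with the ratchet still on the bolt and the loose items seemingly unmoved in the last pictures; no verdict came back.

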